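# Find the compression point of a pump by hand and set its timing pointer

## Robot

A 6-joint arm with a two-finger parallel gripper is mounted at the origin on the work surface. World frame = base frame: x ahead of the robot, y to its left, z up, the work surface at z = 0. Lengths are in m, angles in rad, forces in N, time in s.
With the tool pointing down it reaches from about 0.375 to 0.9 m from the base axis. Payload 3.1 kg.
Tool frame: the origin (TCP) lies at the very end of the fingers, on their centre line; the grasp point (between the pads) lies 19 mm behind it (manip.hold_point_z is the distance from the TCP to the grasp point, in m); y points along the fingers, z is the direction in which the jaws open and shut, and the axes are right-handed (so a half turn about y gives the same grasp; the last joint's range is limited). The gripper opens to 85 mm and grips with 20 to 120 N. Pads are 22 mm wide; open, the fingers measure 114 mm over their backs; the gripper's body (76 mm by 85 mm) begins 54 mm behind the grasp point. The pads swing forward as they close: fully open they stand 13 mm farther back than shut.
Start: joints at [-1.369, 0.527, 1.433, -0, 1.181, -0.178], TCP at [0.232, -0.58, 0.231] pointing down, gripper open.
Joint ranges: [-3.08, 3.08], [-0.75, 2.2], [0.22, 2.44], [-1.43, 4.57], [0, 2.65], [-2.85, 2.85]. Speed limits (rad/s): [2.79, 2.79, 3.14, 3.14, 3.14, 3.14].

## Interface

Orientations are given as a unit quaternion [x, y, z, w].
In Python, from station import manip, eyes, workorder gives the robot as it stands. The module is installed in compiled form; this text tells all that it offers.
- The arm moves only by the shell command python3 -m jog 'ROWS' [OPENING] [FORCE]. ROWS is JSON, a list of rows, each a list of 2 entries, a list of its own where there are three numbers: the shift along the tool's x, y, z in cm, then the turn about the tool's y in rad. A call has 1 to 20 rows; each row is the pose to reach, as a shift and turn from the pose commanded when the call began, along the tool's axes at that moment; what a row does not reach only later rows make up. A row lasts 1/12 s, in which the tool goes at most 41.7 mm and 7.16 degrees, less where a joint would pass 70% of its speed; a pose out of reach is approached as far as the arm can. A call with a gripper value outside its range is refused whole. OPENING is the finger opening in cm, from 0 to 8.54, set as the call begins (- or left out, the last holds). The fingers move at their own pace and stop on an object; FORCE is the grip in N (left out, the last holds). Time passes only in rows, so rows that repeat a pose let the fingers close. It gives the time, the measured TCP pose, the force and the opening at its end, in the units of the state.
- manip.sense(): the state, without advancing time (a new reading comes with each control period).
- eyes.snapshot(name): name is "scene" or "top" or "wrist"; returns a dict with "frame" (420x560x3 uint8, red, green, blue), "vfov" (degrees; the focal length in pixels is half the picture's height over the tangent of half this angle, whatever the lens; pixels are square), "cx", "cy" (the principal point, pixels), "rvec" (rotation vector, rad) and "tvec" (3), from world to camera coordinates, as OpenCV has them. Camera axes: x right, y down, z forward; pixel columns grow to the right and rows downward; lengths in m; the calibration is good to about 2 mm. A picture is of the moment at which its call begins. There is no depth.
- workorder.sign_off(): hands the job in, once; it reports no verdict.
The state is a dict: "t": time; "q": joint angles; "qd": joint speeds; "tau": joint torques, N m; "tcp_pos": TCP position; "tool_rot": TCP orientation; "force": force on the tool from outside, world axes, zero at the start; "ft_torque": the same for the moment, N m; "finger_gap": opening from 0.0 (shut) to 1.0 (fully open).
Only numpy, scipy, OpenCV 4.12 (cv2) and the standard library are available. Lean on these libraries where they do the work, as an engineer would, in place of code of your own. Each camera call takes 0.05 s, during which the arm holds its last target. There are 200 camera calls.

## Task

Turn the compressor pump's flywheel slowly by its knob, anticlockwise seen from above, feel the resistance build up to its peak, and stop just past the peak, within the next 15 degrees or so; do not run on beyond that and do not squeeze or wrench the knob hard. Leave the wheel there and swing the brass timing pointer round until its tip stands over the raised mark on the wheel's rim. Leave the other things on the bench as they are.

Things in the scene. Friction and masses are not known exactly. Their poses are not given: they have to be found in the camera images.
- pump: One-cylinder compressor pump fixed to the bench, crankshaft upright: green crankcase 110 x 110 mm on a dark base plate 155 x 135 mm, finned cylinder lying towards its +x. Origin on the bench straight below the crankshaft axis; z up. It does not move. Of it only the wheel and the pointer rise above 115 mm.
- flywheel: Steel flywheel lying flat on the pump, 180 mm across, rim 115 to 140 mm over the bench, hub to 152 mm within 20 mm of the axis. Origin on its axis at the underside; z up is the axis; knob on its -x side, mark on its +x side. Turn it anticlockwise from above (positive about z). It stays where it is left. It is clamped on its shaft at an unknown angle: the peak cannot be seen, only felt.
- hub (a point): Top centre of the wheel, 145 mm over the bench. Torque needed to turn the wheel: at first 0.1 to 0.3 N m of plain drag, rising smoothly as the air is compressed to one peak of 0.9 to 1.2 N m that lies 0.6 to 1.25 rad ahead of the start, and falling as smoothly beyond it: it is down by 0.04 N m 0.1 rad past the peak, 0.14 at 0.2 rad, 0.3 at 0.3 rad, and half way down at 0.4 rad.
- knob (a point): Upright black turning knob on the wheel: round grip 24 mm across, 40 mm high (145 to 185 mm over the bench), 65 mm from the wheel's axis, opposite the mark. The point is on the knob's axis, 165 mm over the bench. The knob does not spin on its pin. Pushed along its circle it resists with 1 to 4 N at first and 14 to 18 N at the peak.
- mark (a point): The single raised rib on top of the wheel's rim, dark steel, 20 mm long radially, 5 mm wide, 3 mm high, opposite the knob. The point lies on the rib's centre line, 82 mm from the axis, 143 mm over the bench.
- pointer_tip (a point): Inner end of the brass timing pointer, a 4 mm wide finger over the wheel's rim, 149 mm over the bench; the point is on its centre line, 83 mm from the wheel's axis. The pointer swings about that axis, 1.15 rad to either side of the pump's +x, with 0.15 N m friction, and stays put. It starts 0.8 to 1.0 rad anticlockwise of the pump's +x; the mark ends within 0.6 rad of +x.
- pointer_tab (a point): Upright brass tab at the outer end of the pointer by which it is swung: 10 mm thick along the swing, 18 mm radially, top 172 mm over the bench, 113 mm from the wheel's axis. The point is in the middle of the tab at 161 mm over the bench. Room for fingers on both sides and below to 110 mm.
- follower (a joint): Hidden follower inside the crankcase by which the result is judged: 0 m where the resistance peaks, plus 0.00005 m for each rad that the wheel has turned beyond the peak, negative before it. Its travel is far smaller than the measuring noise, so the reading is of no use for stopping.
- oil_bottle: Bystander: amber glass oil bottle, 60 mm across, 150 mm high, upright. Origin at the centre of its underside.
- tin: Bystander: plain round tin, 80 mm across, 60 mm high. Origin at the centre of its underside.
- hammer: Bystander: hammer lying on the bench along its x, handle towards -x. Origin at its underside.
- block: Bystander: wooden block 150 x 60 x 25 mm lying flat. Origin at the centre of its underside.

How it is judged:
By the outcome, as a careful person would: the job done as asked, in the order asked, and still so for the second after the job is handed in, with the robot touching nothing.
It also fails if it takes over 72 s, if anything falls off the work surface, if the arm or the gripper's body presses on something with over 40 N, if the wrist force passes 120 N, or if a joint passes its speed limit or range.

## Working session

There is one attempt and no reset: what is moved stays moved. The work goes in short steps, Python scripts to look and compute and a shell command to move; the robot and the scene stay as the last step left them, time stands still between calls to the robot, and variables do not carry over. Pictures are saved under pics/ and viewed, about 8 in all and at most 12, crops included, and the job is handed in when it is done.

```bash
mkdir -p pics; python3 - <<'E'
from station import manip, eyes
import cv2,numpy as np
s=manip.sense()
for k in('t','tcp_pos','tool_rot','force','finger_gap'):print(k,s[k])
from scipy.spatial.transform import Rotation as R
print(R.from_quat(s['tool_rot']).as_matrix().round(3), manip.hold_point_z)
for n in('scene','top'):
    d=eyes.snapshot(n);cv2.imwrite(f'pics/{n}0.png',d['frame'][:,:,::-1])
    np.savez(f'{n}0.npz',**d);print(n,d['vfov'],d['cx'],d['cy'],d['rvec'],d['tvec'])
E
```

```text
t 0.0
tcp_pos [ 0.23218606 -0.57951579  0.23032783]
tool_rot [-0.13381225  0.69509873 -0.69356183  0.13380591]
force [-0.26237073 -0.69225776 -0.40634489]
finger_gap 0.9976885288363561
[[-0.928 -0.     0.372]
 [-0.372  0.002 -0.928]
 [-0.    -1.    -0.002]] 0.0187
scene 50.304095485332866 276.1945903532931 213.39973887273553 [ 2.02545524  1.28568073 -0.53950695] [-0.19356664 -0.22344783  1.59158138]
top 42.065052542971195 282.99263899670746 203.41511141182121 [ 2.1598851  -2.17022868  0.1553019 ] [-0.02936943  0.5123868   1.58583503]
```

View pics/top0.png

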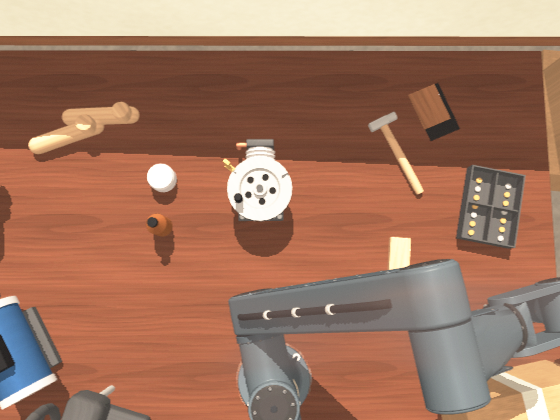

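View pics/scene0.png

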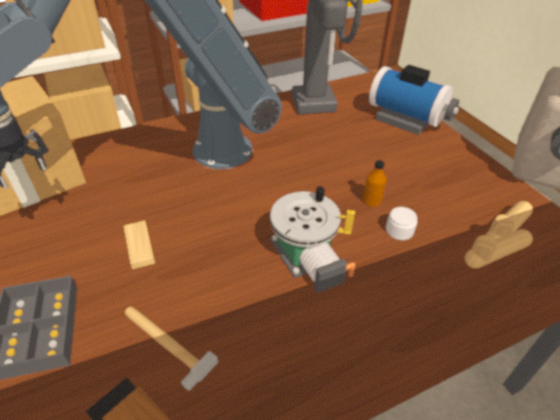

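```bash
cat > h.py <<'E'
import cv2,numpy as np
def ray(d,u,v,z):
    f=210/np.tan(np.radians(float(d['vfov']))/2)
    R=cv2.Rodrigues(np.array(d['rvec']).reshape(3))[0];t=np.array(d['tvec']).reshape(3)
    o=-R.T@t; r=R.T@np.array([(u-float(d['cx']))/f,(v-float(d['cy']))/f,1])
    return o+r*(z-o[2])/r[2]
def proj(d,P):
    f=210/np.tan(np.radians(float(d['vfov']))/2)
    K=np.array([[f,0,float(d['cx'])],[0,f,float(d['cy'])],[0,0,1]])
    return cv2.projectPoints(np.array(P,float).reshape(-1,1,3),np.array(d['rvec']).reshape(3),np.array(d['tvec']).reshape(3),K,None)[0].reshape(-1,2)
E
python3 - <<'E'
from h import *
d=np.load('top0.npz');f=d['frame']
c=f[125:235,205:315]
cv2.imwrite('pics/topc.png',cv2.resize(c[:,:,::-1],None,fx=5,fy=5,interpolation=cv2.INTER_CUBIC))
hsv=cv2.cvtColor(f,cv2.COLOR_RGB2HSV)
m=((hsv[...,1]<60)&(hsv[...,2]>90)).astype('uint8')
m[:158]=0;m[:, :215]=0;m[:,305:]=0;m[235:]=0
k=max(cv2.findContours(m,0,1)[0],key=cv2.contourArea)
h=cv2.convexHull(k)
print(cv2.minEnclosingCircle(h),cv2.fitEllipse(h))
E
```

```text
((259.83966064453125, 191.10562133789062), 35.62560272216797) ((259.28363037109375, 190.31275939941406), (64.71300506591797, 70.41580200195312), 2.0956058502197266)
```

View pics/topc.png

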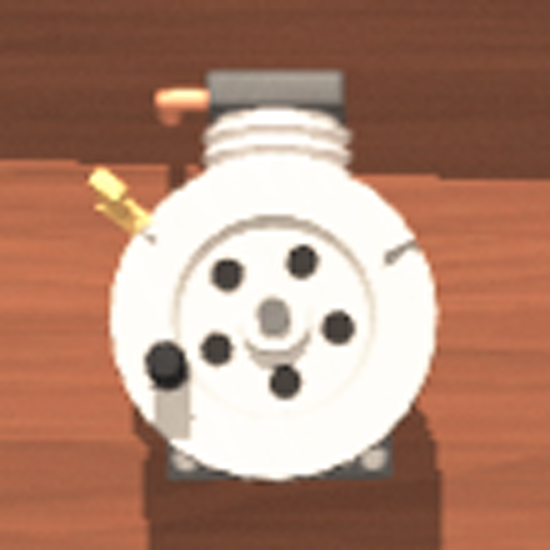

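```bash
python3 - <<'E'
from h import *
d=np.load('top0.npz')
g=lambda u,v,z:ray(d,(u+.5)/5-.5+205,(v+.5)/5-.5+125,z)[:2]
c=g(273.5,316,.14);print('c',c)
for n,u,v,z in(('hub',273,317,.152),('knob',166,362,.185),('mark',402,250,.143),('tab',107,182,.172),('tip',150,237,.149),('cyl',278,90,.08),('b1',185,462,.01),('b2',375,462,.01)):
    p=g(u,v,z);w=p-c;print(n,p,np.hypot(*w),np.degrees(np.arctan2(w[1],w[0])))
E
```

```text
c [0.54256737 0.03560011]
hub [0.5401498  0.03557188] 0.002417735530567499 -179.33094177241648
knob [0.51081208 0.09208852] 0.0648023119313361 119.3427722557378
mark [ 0.57896434 -0.03583162] 0.08017001625355777 -62.99956439695972
tab [0.61181411 0.12550887] 0.11348434262384412 52.396931862981695
tip [0.58555257 0.10356778] 0.08041972449096561 57.68926665847447
cyl [0.6850982  0.03443351] 0.14253560258643747 -0.4689487146177885
b1 [0.47456154 0.09183483] 0.08824475135276007 140.41230360499915
b2 [ 0.47409492 -0.02182681] 0.08936625702111242 -140.01389287652037
```

```bash
python3 -m jog '[[[-50.9,-2,-51.9],-1.69],[[-50.9,-2,-51.9],-1.69],[[-50.9,-2,-51.9],-1.69],[[-50.9,-2,-51.9],-1.69],[[-50.9,-2,-51.9],-1.69],[[-50.9,-2,-51.9],-1.69],[[-50.9,-2,-51.9],-1.69],[[-50.9,-2,-51.9],-1.69],[[-50.9,-2,-51.9],-1.69],[[-50.9,-2,-51.9],-1.69],[[-50.9,-2,-51.9],-1.69],[[-50.9,-2,-51.9],-1.69],[[-50.9,-2,-51.9],-1.69],[[-50.9,-2,-51.9],-1.69],[[-50.9,-2,-51.9],-1.69],[[-50.9,-2,-51.9],-1.69],[[-50.9,-2,-51.9],-1.69],[[-50.9,-2,-51.9],-1.69],[[-50.9,-2,-51.9],-1.69],[[-50.9,-2,-51.9],-1.69]]' 4.0 20
python3 -m jog '[[[0,0,0],0],[[0,0,0],0],[[0,0,0],0],[[0,0,0],0]]'
python3 - <<'E'
from station import manip, eyes
from h import *
from scipy.spatial.transform import Rotation as R
s=manip.sense();print(s['t'],s['tcp_pos'],s['q'],s['force'],s['finger_gap'])
m=R.from_quat(s['tool_rot']).as_matrix();print(m.round(3),np.degrees(np.arctan2(m[1,2],m[0,2])))
d=eyes.snapshot('wrist');np.savez('w1.npz',**d);cv2.imwrite('pics/w1.png',d['frame'][:,:,::-1])
print(proj(d,[[.511,.092,.185],[.5415,.0356,.152]]))
E
```

```text
t: 1.77
tcp_pos: [0.5116, 0.0917, 0.2508]
tool_rot: [0.609, -0.36, 0.36, -0.608]
force: [0.2, -0.4, -0.5]
finger_gap: 0.469
t: 2.1
tcp_pos: [0.5117, 0.0896, 0.2514]
tool_rot: [0.608, -0.361, 0.361, -0.608]
force: [0.6, 0.5, 1.0]
finger_gap: 0.468
2.1 [0.51166121 0.08961771 0.25135565] [-4.18884226e-02  3.60502711e-01  1.67100451e+00 -1.29746061e-04
  1.11037948e+00 -5.39776294e-01] [0.64878494 0.54802404 0.96530575] 0.468000149485316
[[ 0.478 -0.     0.879]
 [-0.879 -0.     0.478]
 [-0.    -1.    -0.   ]] 28.530178154896127
[[281.22171355 223.74464749]
 [281.01516096 288.42467461]]
```

View pics/w1.png

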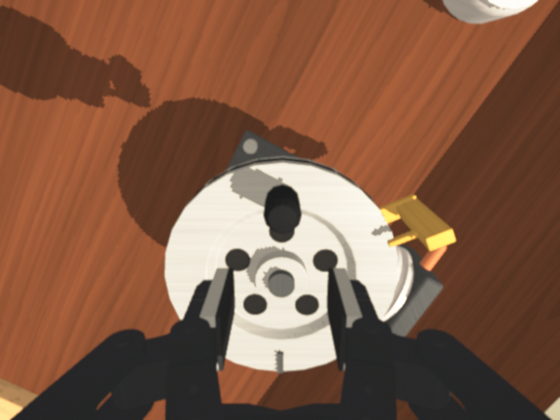

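```bash
python3 -m jog '[[[0,2,0],0],[[0,4,0],0],[[0,6,0],0],[[0,7,0],0],[[0,8,0],0],[[0,9,0],0],[[0,9.8,0],0],[[0,9.8,0],0],[[0,9.8,0],0],[[0,9.8,0],0]]'
for i in 1 2 3; do python3 -m jog '[[[0,0,0],0]]'; done
python3 - <<'E'
from station import manip
s=manip.sense();print(s['force'],s['ft_torque'],s['tau'])
E
```

```text
t: 2.98
tcp_pos: [0.5125, 0.0908, 0.1538]
tool_rot: [-0.608, 0.36, -0.361, 0.608]
force: [0.2, 0.7, 0.0]
finger_gap: 0.47
t: 3.07
tcp_pos: [0.5125, 0.0908, 0.154]
tool_rot: [-0.608, 0.36, -0.361, 0.608]
force: [-0.6, -0.2, 0.1]
finger_gap: 0.466
t: 3.15
tcp_pos: [0.5124, 0.0908, 0.154]
tool_rot: [-0.608, 0.36, -0.361, 0.608]
force: [-0.3, -0.2, 0.8]
finger_gap: 0.468
t: 3.23
tcp_pos: [0.5123, 0.0908, 0.1538]
tool_rot: [-0.608, 0.36, -0.361, 0.608]
force: [0.4, 0.4, -0.4]
finger_gap: 0.472
[ 0.43674338  0.41917512 -0.35161759] [ 0.01029703 -0.0072099  -0.02297676] [-6.88117274e-03 -3.77551496e+01 -1.26545942e+01 -3.71918522e-04
 -4.40150499e-03 -8.73549425e-06]
```

```bash
cat > s.py <<'E'
from station import manip
import numpy as np
from scipy.spatial.transform import Rotation as R
s=manip.sense();m=R.from_quat(s['tool_rot']).as_matrix();z=m[:,2];p=np.array(s['tcp_pos'])
a=np.degrees(np.arctan2(p[1]-.0356,p[0]-.5415));F=np.array(s['force'])
arm=p[0]*z[1]-p[1]*z[0]
l='%.2f ang %.2f r %.1f yaw %.2f Ft %.2f Fx %.2f tau0 %.3f arm %.3f tau5 %.4f mz %.3f'%(s['t'],a%360,1e3*np.hypot(p[1]-.0356,p[0]-.5415),np.degrees(np.arctan2(z[1],z[0])),F@z,F@m[:,0],s['tau'][0],arm,s['tau'][5],s['ft_torque'][2])
print(l);open('log.txt','a').write(l+'\n')
E
for i in 1 2 3 4 5 6 7 8 9 10; do python3 -m jog '[[[0.0003,0,-0.063],-0.01],[[0.0013,0,-0.126],-0.02]]' >/dev/null; python3 s.py; done
```

```text
3.40 ang 119.27 r 62.6 yaw 29.85 Ft 0.08 Fx -0.13 tau0 0.040 arm 0.176 tau5 0.0945 mz 0.003
3.57 ang 120.56 r 62.6 yaw 31.00 Ft 0.29 Fx -0.18 tau0 0.042 arm 0.186 tau5 0.0845 mz 0.029
3.73 ang 121.70 r 62.6 yaw 32.14 Ft 0.37 Fx 0.71 tau0 0.039 arm 0.195 tau5 0.0846 mz -0.020
3.90 ang 122.85 r 62.6 yaw 33.29 Ft -0.24 Fx -0.42 tau0 0.036 arm 0.205 tau5 0.0849 mz 0.053
4.07 ang 123.99 r 62.6 yaw 34.44 Ft 0.19 Fx 0.23 tau0 0.036 arm 0.214 tau5 0.0851 mz -0.056
4.23 ang 124.87 r 62.4 yaw 35.57 Ft 1.89 Fx -0.92 tau0 -0.423 arm 0.224 tau5 0.0778 mz -0.018
4.40 ang 125.06 r 62.1 yaw 36.69 Ft 4.97 Fx -0.52 tau0 -1.147 arm 0.233 tau5 0.0673 mz -0.001
4.57 ang 126.70 r 62.3 yaw 37.86 Ft 3.97 Fx 0.14 tau0 -1.065 arm 0.242 tau5 0.0708 mz -0.059
4.73 ang 128.30 r 62.4 yaw 39.01 Ft 4.06 Fx 0.10 tau0 -1.080 arm 0.251 tau5 0.0710 mz 0.029
4.90 ang 129.66 r 62.5 yaw 40.16 Ft 4.05 Fx -0.52 tau0 -1.149 arm 0.260 tau5 0.0722 mz -0.028
```

```bash
sed -i "s/print(l)/print('%.2f yaw %.2f Ft %.2f Ftau %.2f Fx %.2f'%(s['t'],np.degrees(np.arctan2(z[1],z[0])),F@z,-(s['tau'][0]-.038)\/arm,F@m[:,0]))/" s.py
for i in 1 2 3 4 5 6 7 8 9 10 11 12 13 14 15 16 17 18 19 20 21 22; do python3 -m jog '[[[0.0003,0,-0.063],-0.01],[[0.0013,0,-0.126],-0.02]]' >/dev/null; python3 s.py; done
```

```text
5.07 yaw 41.31 Ft 3.64 Ftau 4.75 Fx 0.46
5.23 yaw 42.45 Ft 4.24 Ftau 4.94 Fx -0.21
5.40 yaw 43.60 Ft 4.52 Ftau 5.14 Fx -0.11
5.57 yaw 44.74 Ft 5.39 Ftau 5.34 Fx 0.79
5.73 yaw 45.89 Ft 4.81 Ftau 5.56 Fx -0.80
5.90 yaw 47.04 Ft 5.72 Ftau 5.80 Fx -0.15
6.07 yaw 48.18 Ft 4.04 Ftau 5.86 Fx -0.71
6.23 yaw 49.33 Ft 5.39 Ftau 5.83 Fx -0.19
6.40 yaw 50.48 Ft 5.67 Ftau 5.81 Fx -1.46
6.57 yaw 51.61 Ft 5.57 Ftau 5.82 Fx -0.07
6.73 yaw 52.76 Ft 5.22 Ftau 5.86 Fx 0.18
6.90 yaw 53.90 Ft 5.76 Ftau 5.92 Fx -0.79
7.07 yaw 55.05 Ft 5.68 Ftau 6.00 Fx -0.75
7.23 yaw 56.19 Ft 6.52 Ftau 6.11 Fx -0.66
7.40 yaw 57.33 Ft 5.72 Ftau 6.25 Fx -0.35
7.57 yaw 58.47 Ft 5.52 Ftau 6.42 Fx 0.48
7.73 yaw 59.61 Ft 6.63 Ftau 6.61 Fx 0.38
7.90 yaw 60.75 Ft 7.31 Ftau 6.83 Fx 0.07
8.07 yaw 61.89 Ft 8.24 Ftau 7.06 Fx 0.44
8.23 yaw 63.04 Ft 7.49 Ftau 7.32 Fx 1.21
8.40 yaw 64.17 Ft 8.53 Ftau 7.59 Fx 0.59
8.57 yaw 65.31 Ft 8.44 Ftau 7.88 Fx 0.65
```

```bash

for i in 1 2 3 4 5 6 7 8 9 10 11 12; do python3 -m jog '[[[0.0003,0,-0.063],-0.01],[[0.0013,0,-0.126],-0.02]]' >/dev/null; python3 s.py; done
```

```text
8.73 yaw 66.45 Ft 8.91 Ftau 8.19 Fx 0.83
8.90 yaw 67.59 Ft 9.76 Ftau 8.51 Fx 1.95
9.07 yaw 68.73 Ft 10.00 Ftau 8.84 Fx 1.32
9.23 yaw 69.87 Ft 9.56 Ftau 9.18 Fx 0.62
9.40 yaw 71.01 Ft 10.78 Ftau 9.53 Fx 1.68
9.57 yaw 72.15 Ft 11.80 Ftau 9.88 Fx 2.47
9.73 yaw 73.29 Ft 11.70 Ftau 10.24 Fx 2.93
9.90 yaw 74.42 Ft 11.40 Ftau 10.60 Fx 2.78
10.07 yaw 75.56 Ft 12.38 Ftau 10.95 Fx 2.64
10.23 yaw 76.70 Ft 12.53 Ftau 11.31 Fx 3.48
10.40 yaw 77.84 Ft 12.96 Ftau 11.66 Fx 3.69
10.57 yaw 78.98 Ft 12.86 Ftau 12.01 Fx 3.54
```

```bash

for i in 1 2 3 4 5 6 7 8; do python3 -m jog '[[[0.0003,0,-0.063],-0.01],[[0.0013,0,-0.126],-0.02]]' >/dev/null; python3 s.py; done
```

```text
10.73 yaw 80.12 Ft 13.80 Ftau 12.35 Fx 4.64
10.90 yaw 81.26 Ft 14.75 Ftau 12.67 Fx 4.19
11.07 yaw 82.39 Ft 13.72 Ftau 12.99 Fx 5.15
11.23 yaw 83.53 Ft 14.60 Ftau 13.29 Fx 5.31
11.40 yaw 84.67 Ft 15.68 Ftau 13.58 Fx 5.62
11.57 yaw 85.81 Ft 15.31 Ftau 13.84 Fx 6.60
11.73 yaw 86.95 Ft 15.16 Ftau 14.10 Fx 6.25
11.90 yaw 88.09 Ft 15.23 Ftau 14.33 Fx 6.15
```

```bash

for i in 1 2 3 4 5 6; do python3 -m jog '[[[0.0003,0,-0.063],-0.01],[[0.0013,0,-0.126],-0.02]]' >/dev/null; python3 s.py; done
```

```text
12.07 yaw 89.23 Ft 15.57 Ftau 14.54 Fx 7.04
12.23 yaw 90.37 Ft 15.41 Ftau 14.73 Fx 6.96
12.40 yaw 91.52 Ft 15.91 Ftau 14.91 Fx 7.14
12.57 yaw 92.66 Ft 16.37 Ftau 15.08 Fx 7.32
12.73 yaw 93.80 Ft 15.65 Ftau 15.21 Fx 7.96
12.90 yaw 94.94 Ft 16.71 Ftau 15.30 Fx 8.19
```

```bash
cat > an.py <<'E'
import re,numpy as np
L=[list(map(float,re.findall(r'-?\d+\.\d+',l))) for l in open('log.txt')]
D=np.array(L)[7:] # t ang r yaw Ft Fx tau0 arm tau5 mz
yaw=D[:,3];th=np.radians(yaw);z=np.c_[np.cos(th),np.sin(th)];x=np.c_[np.sin(th),-np.cos(th)]
# tool x: yaw 28.5 -> (.478,-.879) = (sin,-cos)
a=np.radians(D[:,1]);p=np.c_[.5415+D[:,2]/1e3*np.cos(a),.0356+D[:,2]/1e3*np.sin(a)]+.02*z
u=(yaw-70)/30
fx=np.polyval(np.polyfit(u,D[:,5],6),u);ft=np.polyval(np.polyfit(u,D[:,4],6),u)
cr=lambda A,B:A[:,0]*B[:,1]-A[:,1]*B[:,0]
ftt=(-(D[:,6]-.038)-fx*cr(p,x))/cr(p,z)
# wheel angle: from tool angle
for i in range(0,len(D)):
    if i%4==0 or i>len(D)-14: print('%.1f ang %.2f r %.1f | Ft fit %.2f fromtau %.2f Fx %.2f | T %.3f Ttau %.3f mz %.3f'%(yaw[i],D[i,1],D[i,2],ft[i],ftt[i],fx[i],.065*ft[i]+.012*fx[i],.065*ftt[i]+.012*fx[i],D[i,9]))
E
python3 an.py
```

```text
37.9 ang 126.70 r 62.3 | Ft fit 3.74 fromtau 4.73 Fx 0.09 | T 0.244 Ttau 0.308 mz -0.059
42.5 ang 132.02 r 62.5 | Ft fit 4.47 fromtau 4.84 Fx -0.06 | T 0.289 Ttau 0.314 mz -0.070
47.0 ang 136.64 r 62.5 | Ft fit 4.92 fromtau 5.34 Fx -0.34 | T 0.315 Ttau 0.343 mz -0.057
51.6 ang 141.17 r 62.6 | Ft fit 5.37 fromtau 5.32 Fx -0.44 | T 0.344 Ttau 0.341 mz 0.022
56.2 ang 145.62 r 62.5 | Ft fit 6.07 fromtau 5.85 Fx -0.28 | T 0.391 Ttau 0.377 mz 0.030
60.8 ang 149.97 r 62.3 | Ft fit 7.12 fromtau 6.96 Fx 0.16 | T 0.465 Ttau 0.454 mz -0.097
65.3 ang 154.26 r 62.2 | Ft fit 8.54 fromtau 8.45 Fx 0.84 | T 0.565 Ttau 0.559 mz -0.053
69.9 ang 158.48 r 62.1 | Ft fit 10.21 fromtau 10.13 Fx 1.72 | T 0.684 Ttau 0.679 mz -0.055
74.4 ang 162.71 r 61.9 | Ft fit 11.93 fromtau 11.83 Fx 2.76 | T 0.809 Ttau 0.802 mz -0.081
79.0 ang 166.97 r 61.7 | Ft fit 13.47 fromtau 13.38 Fx 3.95 | T 0.923 Ttau 0.917 mz -0.154
81.3 ang 169.12 r 61.6 | Ft fit 14.11 fromtau 14.04 Fx 4.59 | T 0.972 Ttau 0.968 mz -0.156
82.4 ang 170.19 r 61.5 | Ft fit 14.39 fromtau 14.34 Fx 4.91 | T 0.994 Ttau 0.991 mz -0.142
83.5 ang 171.27 r 61
[... 280 characters left out ...]
 fit 15.24 fromtau 15.23 Fx 6.22 | T 1.065 Ttau 1.065 mz -0.187
88.1 ang 175.67 r 61.3 | Ft fit 15.40 fromtau 15.37 Fx 6.54 | T 1.080 Ttau 1.077 mz -0.160
89.2 ang 176.76 r 61.3 | Ft fit 15.55 fromtau 15.47 Fx 6.84 | T 1.093 Ttau 1.088 mz -0.119
90.4 ang 177.89 r 61.3 | Ft fit 15.70 fromtau 15.55 Fx 7.13 | T 1.106 Ttau 1.096 mz -0.223
91.5 ang 179.02 r 61.3 | Ft fit 15.85 fromtau 15.59 Fx 7.40 | T 1.119 Ttau 1.102 mz -0.188
92.7 ang 180.14 r 61.2 | Ft fit 16.01 fromtau 15.60 Fx 7.63 | T 1.132 Ttau 1.106 mz -0.229
93.8 ang 181.25 r 61.2 | Ft fit 16.21 fromtau 15.58 Fx 7.83 | T 1.147 Ttau 1.106 mz -0.177
94.9 ang 182.40 r 61.1 | Ft fit 16.45 fromtau 15.49 Fx 7.97 | T 1.165 Ttau 1.102 mz -0.227
```

```bash

for i in 1 2 3 4; do python3 -m jog '[[[0.0003,0,-0.063],-0.01],[[0.0013,0,-0.126],-0.02]]' >/dev/null; python3 s.py; done; python3 an.py | tail -9
```

```text
13.07 yaw 96.09 Ft 15.39 Ftau 15.33 Fx 8.76
13.23 yaw 97.23 Ft 16.00 Ftau 15.34 Fx 8.36
13.40 yaw 98.38 Ft 15.13 Ftau 15.32 Fx 8.43
13.57 yaw 99.53 Ft 15.21 Ftau 15.27 Fx 9.21
90.4 ang 177.89 r 61.3 | Ft fit 15.82 fromtau 15.54 Fx 7.08 | T 1.114 Ttau 1.095 mz -0.223
91.5 ang 179.02 r 61.3 | Ft fit 15.91 fromtau 15.59 Fx 7.37 | T 1.122 Ttau 1.102 mz -0.188
92.7 ang 180.14 r 61.2 | Ft fit 15.95 fromtau 15.60 Fx 7.64 | T 1.129 Ttau 1.106 mz -0.229
93.8 ang 181.25 r 61.2 | Ft fit 15.95 fromtau 15.58 Fx 7.90 | T 1.132 Ttau 1.108 mz -0.177
94.9 ang 182.40 r 61.1 | Ft fit 15.91 fromtau 15.49 Fx 8.14 | T 1.132 Ttau 1.105 mz -0.227
96.1 ang 183.56 r 61.1 | Ft fit 15.82 fromtau 15.34 Fx 8.37 | T 1.129 Ttau 1.098 mz -0.217
97.2 ang 184.72 r 61.1 | Ft fit 15.67 fromtau 15.16 Fx 8.58 | T 1.121 Ttau 1.088 mz -0.226
98.4 ang 185.89 r 61.1 | Ft fit 15.46 fromtau 14.94 Fx 8.77 | T 1.110 Ttau 1.076 mz -0.229
99.5 ang 187.09 r 61.1 | Ft fit 15.19 fromtau 14.68 Fx 8.93 | T 1.094 Ttau 1.061 mz -0.232
```

```bash

for i in 1 2; do python3 -m jog '[[[0.0003,0,-0.063],-0.01],[[0.0013,0,-0.126],-0.02]]' >/dev/null; python3 s.py; done; python3 an.py | tail -7
```

```text
13.73 yaw 100.67 Ft 14.49 Ftau 15.19 Fx 9.50
13.90 yaw 101.82 Ft 14.72 Ftau 15.08 Fx 9.80
94.9 ang 182.40 r 61.1 | Ft fit 15.88 fromtau 15.49 Fx 8.11 | T 1.130 Ttau 1.104 mz -0.227
96.1 ang 183.56 r 61.1 | Ft fit 15.79 fromtau 15.34 Fx 8.37 | T 1.127 Ttau 1.098 mz -0.217
97.2 ang 184.72 r 61.1 | Ft fit 15.65 fromtau 15.16 Fx 8.62 | T 1.120 Ttau 1.089 mz -0.226
98.4 ang 185.89 r 61.1 | Ft fit 15.44 fromtau 14.93 Fx 8.88 | T 1.110 Ttau 1.077 mz -0.229
99.5 ang 187.09 r 61.1 | Ft fit 15.18 fromtau 14.66 Fx 9.14 | T 1.097 Ttau 1.063 mz -0.232
100.7 ang 188.28 r 61.1 | Ft fit 14.86 fromtau 14.35 Fx 9.41 | T 1.079 Ttau 1.046 mz -0.230
101.8 ang 189.46 r 61.0 | Ft fit 14.46 fromtau 13.99 Fx 9.69 | T 1.056 Ttau 1.026 mz -0.208
```

```bash

python3 -m jog '[[[0,0,0.2],0],[[0,0,0.4],0],[[0,0,0.6],0],[[0,0,0.8],0],[[0,0,0.8],0],[[0,0,0.8],0]]' >/dev/null; python3 s.py
python3 -m jog '[[[0,-1,0],0],[[0,-2,0],0],[[0,-4,0],0],[[0,-6,0],0],[[0,-8,0],0],[[0,-10,0],0],[[0,-10,0],0],[[0,-10,0],0],[[0,-10,0],0]]'
python3 - <<'E'
from station import manip, eyes
from h import *
from scipy.spatial.transform import Rotation as R
s=manip.sense();print(s['tcp_pos'],s['q'])
print(R.from_quat(s['tool_rot']).as_matrix().round(3))
o=[]
for n in('wrist','top'):
    d=eyes.snapshot(n);np.savez(n+'2.npz',**d);f=d['frame'][:,:,::-1]
    o.append(f if n=='wrist' else cv2.resize(f[125:235,205:315],(420,420),interpolation=cv2.INTER_CUBIC))
cv2.imwrite('pics/p2.png',cv2.resize(np.hstack(o),(800,343)) if 0 else o[0]);cv2.imwrite('pics/p2t.png',o[1])
E
```

```text
14.40 yaw 102.00 Ft 0.04 Ftau -0.11 Fx 0.19
t: 15.15
tcp_pos: [0.4781, 0.0301, 0.2527]
tool_rot: [-0.703, -0.073, 0.074, 0.703]
force: [-1.0, -0.3, -0.9]
finger_gap: 0.47
[0.47814502 0.03012793 0.25266605] [-1.70744503e-01  3.03209586e-01  1.76099475e+00 -2.51037232e-04
  1.07884902e+00 -1.95038515e+00]
[[ 0.978 -0.001 -0.207]
 [ 0.207  0.     0.978]
 [-0.001 -1.     0.   ]]
```

View pics/p2.png

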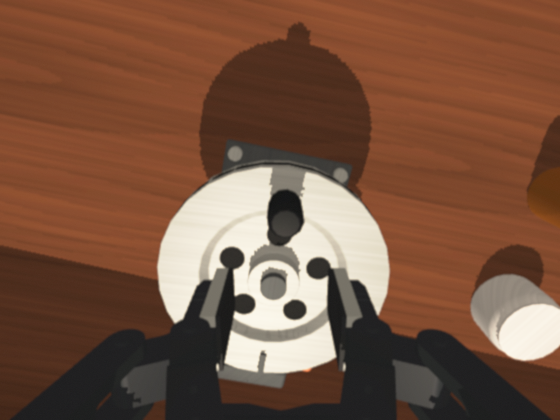

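View pics/p2t.png

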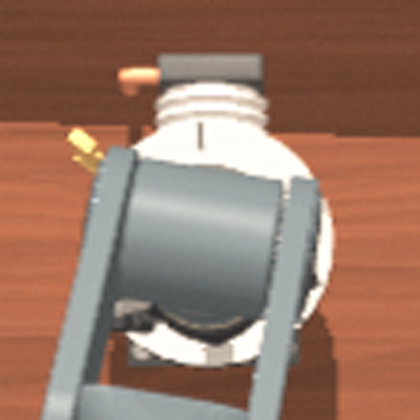

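```bash

python3 -m jog '[[[4,0,2],-0.1],[[8,0,4],-0.2],[[12,0,5],-0.3],[[14.9,0,6.6],-0.4],[[14.9,0,6.6],-0.5],[[14.9,0,6.6],-0.6],[[14.9,0,6.6],-0.716],[[14.9,0,6.6],-0.716],[[14.9,0,6.6],-0.716],[[14.9,0,6.6],-0.716],[[14.9,0,6.6],-0.716]]' 3.5 20
python3 - <<'E'
from station import manip, eyes
from h import *
from scipy.spatial.transform import Rotation as R
s=manip.sense();print(s['tcp_pos'],s['q'])
print(R.from_quat(s['tool_rot']).as_matrix().round(3))
d=eyes.snapshot('wrist');np.savez('w3.npz',**d);cv2.imwrite('pics/w3.png',d['frame'][:,:,::-1])
t=np.radians(53);print(proj(d,[[.5415+.113*np.cos(t),.0356+.113*np.sin(t),.172],[.5415,.0356,.152],s['tcp_pos']]))
d=eyes.snapshot('top');np.savez('t3.npz',**d)
for D in (np.load('top0.npz'),d):
    h=cv2.cvtColor(D['frame'],cv2.COLOR_RGB2HSV)
    m=cv2.inRange(h,(20,120,120),(35,255,255));m[:155]=0;m[180:]=0;m[:,:220]=0;m[:,245:]=0
    v,u=np.nonzero(m);print(len(u),u.mean() if len(u) else 0,v.mean() if len(u) else 0)
E
```

```text
t: 16.17
tcp_pos: [0.6107, 0.1255, 0.2529]
tool_rot: [-0.633, -0.315, 0.315, 0.633]
force: [0.3, 0.3, 0.0]
finger_gap: 0.411
[0.61070788 0.12554823 0.25294939] [ 2.37661601e-02  5.03219032e-01  1.41200400e+00 -1.36217430e-07
  1.22708201e+00 -2.47029294e+00]
[[ 0.603 -0.001 -0.798]
 [ 0.798 -0.     0.603]
 [-0.    -1.     0.001]]
[[283.06788128 219.04583029]
 [282.71081065  27.92009734]
 [281.77573337 285.63053953]]
5 228.6 163.8
1 226.0 159.0
```

View pics/w3.png

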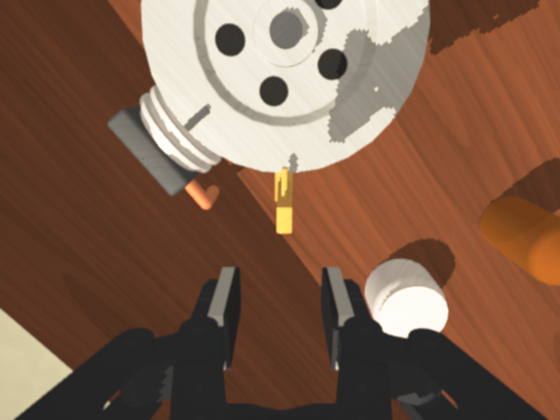

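```bash

python3 - <<'E'
from h import *
d=np.load('w3.npz')
c=ray(d,287,29,.152)[:2];print('c',c)
f=d['frame'];g=cv2.cvtColor(f,cv2.COLOR_RGB2GRAY)
roi=g[95:140,175:225];m=(roi<110).astype('uint8')
n,l,st,ce=cv2.connectedComponentsWithStats(m);print(st[1:],ce[1:]+[175,95])
for n,u,v,z in(('mark',199,117.5,.143),('tab',284.5,219,.172),('tip',284,172,.149)):
    p=ray(d,u,v,z)[:2]
    for C in(c,np.array([.5415,.0356])):
        w=p-C;print(n,p,np.hypot(*w),np.degrees(np.arctan2(w[1],w[0])))
E
python3 -m jog '[[[0,2,0],0],[[0,4,0],0],[[0,6,0],0],[[0,8,0],0],[[0,9.5,0],0],[[0,10.8,0],0],[[0,10.8,0],0],[[0,10.8,0],0],[[0,10.8,0],0]]'
python3 -m jog '[[[0,0,0],0],[[0,0,0],0],[[0,0,0],0],[[0,0,0],0],[[0,0,0],0],[[0,0,0],0],[[0,0,0],0],[[0,0,0],0]]' 0.7 20
```

```text
c [0.53982779 0.03759341]
[[31 13  2  3  4]] [[206.5 109. ]]
mark [0.61699949 0.04412144] 0.07744731436913556 4.835199081806246
mark [0.61699949 0.04412144] 0.07597886406782256 6.439581906396353
tab [0.60875805 0.12637318] 0.1123976383885974 52.17357583729663
tab [0.60875805 0.12637318] 0.11297528812357141 53.46354426140412
tip [0.59364831 0.10614722] 0.08715661067929822 51.86509787204418
tip [0.59364831 0.10614722] 0.08772888669264672 53.52828984958163
t: 17.02
tcp_pos: [0.6116, 0.1257, 0.1462]
tool_rot: [0.633, 0.316, -0.315, -0.633]
force: [-0.5, -0.2, -0.4]
finger_gap: 0.41
t: 17.68
tcp_pos: [0.6114, 0.1261, 0.1465]
tool_rot: [0.633, 0.316, -0.315, -0.633]
force: [-2.1, 0.9, 5.9]
finger_gap: 0.117
```

```bash

for i in 1 2 3 4; do python3 -m jog '[[[-0.006,0,-0.376],0.033],[[-0.025,0,-0.753],0.067],[[-0.0565,0,-1.128],0.1]]' | egrep 'force|tcp' ; done
```

```text
tcp_pos: [0.6194, 0.119, 0.1465]
force: [-3.1, 1.3, 6.4]
tcp_pos: [0.6271, 0.1108, 0.1465]
force: [-4.5, 0.7, 7.6]
tcp_pos: [0.6339, 0.1018, 0.1465]
force: [-4.1, 0.5, 7.7]
tcp_pos: [0.6398, 0.0923, 0.1465]
force: [-4.1, 1.2, 8.6]
```

```bash

for i in 1 2 3 4; do python3 -m jog '[[[-0.006,0,-0.376],0.033],[[-0.025,0,-0.753],0.067],[[-0.0565,0,-1.128],0.1]]' | egrep 'force|tcp' ; done
python3 -m jog '[[[0,0,0],0],[[0,0,0],0],[[0,0,0],0]]'
python3 - <<'E'
from station import eyes
from h import *
o=[]
d=eyes.snapshot('wrist');np.savez('w4.npz',**d);o.append(cv2.resize(d['frame'][60:300,150:420,::-1],(540,480)))
d=eyes.snapshot('top');np.savez('t4.npz',**d)
cv2.imwrite('pics/w4.png',o[0])
E
```

```text
tcp_pos: [0.6447, 0.0822, 0.1465]
force: [-4.6, 1.0, 8.4]
tcp_pos: [0.6486, 0.0717, 0.1465]
force: [-4.4, 0.8, 7.1]
tcp_pos: [0.6514, 0.061, 0.1465]
force: [-4.6, 1.0, 8.2]
tcp_pos: [0.6532, 0.05, 0.1465]
force: [-5.8, 1.5, 7.5]
t: 19.93
tcp_pos: [0.6533, 0.0494, 0.1465]
tool_rot: [0.706, 0.043, -0.046, -0.706]
force: [-6.0, 0.2, 8.3]
finger_gap: 0.112
```

View pics/w4.png

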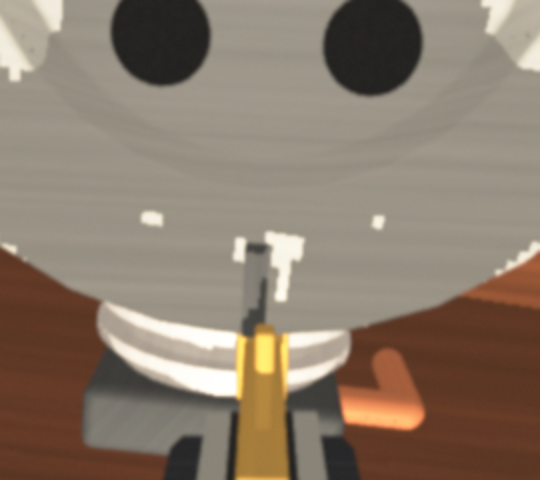

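```bash

python3 - <<'E'
from h import *
d=np.load('w4.npz');q=lambda u,v,z:ray(d,u/2-.25+150,v/2-.25+60,z)[:2]
a,b=q(257.5,246,.143),q(249,330,.143);t=q(264,328,.149);t2=q(264,368,.149)
print(a,b,t,t2)
C=np.array([.5407,.0366])
an=lambda p:(np.hypot(*(p-C)),np.degrees(np.arctan2(*(p-C)[::-1])))
for p in(a,b,(a+b)/2,t,t2):print(an(p))
cv2.imwrite('pics/w4b.png',cv2.resize(d['frame'][165:265,230:330,::-1],(600,600),interpolation=cv2.INTER_NEAREST))
E
```

```text
[0.60908999 0.0426301 ] [0.62730423 0.04307949] [0.62418136 0.04583253] [0.63285672 0.04692476]
(np.float64(0.06865531899121495), np.float64(5.038869073093892))
(np.float64(0.08684628179436178), np.float64(4.2787433892879125))
(np.float64(0.07774911323984135), np.float64(4.614344894438867))
(np.float64(0.08399033601709155), np.float64(6.3109170342521965))
(np.float64(0.09273328708815765), np.float64(6.392461682584791))
```

View pics/w4b.png

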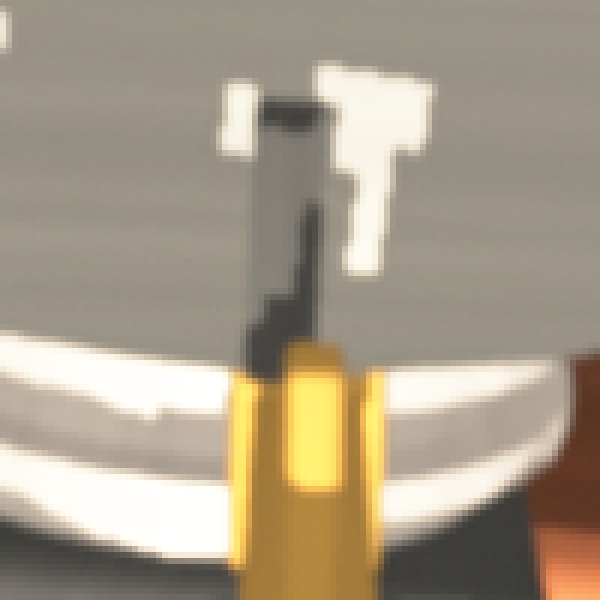

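```bash

python3 -m jog '[[[-0.001,0,-0.136],0.012],[[-0.003,0,-0.277],0.0245],[[-0.003,0,-0.277],0.0245],[[-0.003,0,-0.277],0.0245]]'
python3 -m jog '[[[0,0,0],0],[[0,0,0],0],[[0,0,0],0],[[0,0,0],0]]' 3.0 20
python3 -m jog '[[[0,-1,0],0],[[0,-2,0],0],[[0,-4,0],0],[[0,-6,0],0],[[0,-8,0],0],[[0,-8,0],0],[[0,-8,0],0],[[0,-8,0],0]]'
python3 - <<'E'
from station import eyes
from h import *
d=eyes.snapshot('wrist');np.savez('w5.npz',**d)
cv2.imwrite('pics/w5.png',cv2.resize(d['frame'][20:240,170:390,::-1],(600,600),interpolation=cv2.INTER_CUBIC))
print(proj(d,[[.5407,.0366,.152]]),-cv2.Rodrigues(d['rvec'])[0].T@d['tvec'])
E
```

```text
t: 20.37
tcp_pos: [0.6535, 0.0471, 0.1465]
tool_rot: [-0.706, -0.034, 0.037, 0.706]
force: [-5.6, 1.6, 8.3]
finger_gap: 0.112
t: 20.7
tcp_pos: [0.6555, 0.0467, 0.145]
tool_rot: [0.706, 0.036, -0.036, -0.706]
force: [-0.3, -0.3, -0.5]
finger_gap: 0.347
t: 21.37
tcp_pos: [0.655, 0.0469, 0.2254]
tool_rot: [0.706, 0.036, -0.036, -0.706]
force: [-0.2, 0.6, -0.7]
finger_gap: 0.352
[[283.534912    17.06437008]] [0.57214659 0.03822084 0.36683435]
```

View pics/w5.png

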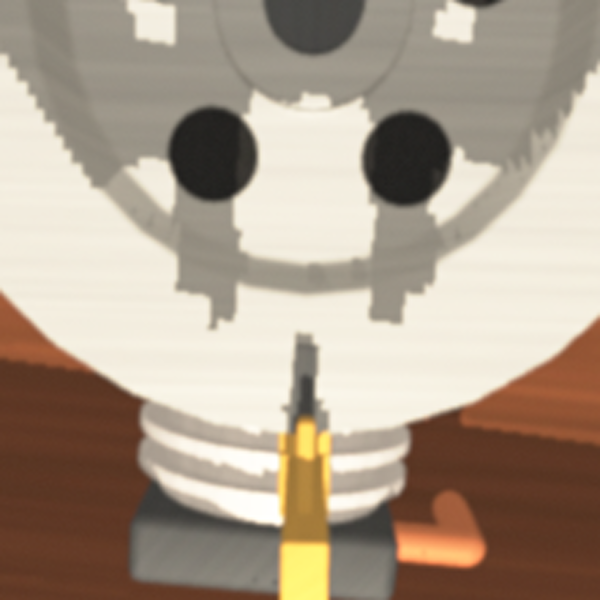

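```bash
python3 -m jog '[[[0,-4,0],0],[[0,-4,0],0],[[0,-4,0],0],[[0,-4,0],0]]'; python3 -c "
from station import workorder
print(workorder.sign_off())"
```

```text
t: 21.75
tcp_pos: [0.6549, 0.0469, 0.2644]
tool_rot: [-0.706, -0.035, 0.036, 0.706]
force: [0.0, 0.5, -0.2]
finger_gap: 0.352
the job is handed in; nothing more can be done
None
```

The job is handed in. I turned the wheel about 65° anticlockwise by pushing the knob with one finger of the half-open gripper, without squeezing it. The pointer was then swung round until its tip stood over the mark.

**Wheel:** Resistance peaked at about 1.1 N m (roughly 16 N at the knob). I stopped about 8° past the peak, where the torque had dropped by about 0.08 N m. I then backed off and never touched the wheel again.

**Pointer:** I gripped the tab at 20 N, swung it about 0.82 rad clockwise, and made one small correction of about 2 mm after a close look. After release, the last wrist picture shows the tip over the rib to within about 0.5 mm.

**Checks and uncertainty:**
- **Time and contact:** It took 21.8 s, and the gripper was clear of everything when I handed in.
- **Peak position:** This is inferred from joint torque combined with the noisy wrist force. The two differed by about 0.03 N m in level but put the peak within about 1° of each other. A simpler estimate that ignored the radial force put it about 3° later; even then the stop is inside the 15° window.
- **Wheel axis:** My estimates of its position differed by 2–3 mm between views, so I took the final alignment from the mark and the tip in the same picture.
- **Other objects:** The arm's path kept clear of the other things on the bench, but I made no separate check that they had not moved.

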